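# Feed a knob rack past a sprung gate

### The job

Press the long treadle bar beside the chute down with one fingertip so the steel gate sinks into the deck, and while keeping it held down push the wooden rack of knobs along the chute with the other finger, over the sunken gate, until it rests against the end stop. Then let go of the treadle so that the gate comes up shut behind the rack, and move clear. Only push: do not lift or tip the rack, never let it press on the gate, and leave the other things on the bench where they are.

Things in the scene. Friction and masses are not known exactly. Their poses are not given: they have to be found in the camera images.
- chute: Fixed plywood feed chute along its own y; work is pushed towards -y. Origin: on the bench beside the gate, z up. Channel: deck 50 mm above the bench, 80 mm wide (x -2 to +78 mm), open on top and at the entry (y = +235). Side walls 11 mm thick, tops 72 mm above the bench. The gate crosses at y = 0 in a 16 mm slit. Whole outline x -148 to +89, y -132 to +235 mm.
- end_stop (a point): Plywood end stop, 25 mm tall, closing the far end of the channel: this point is the middle of its near face at deck height (chute x +38, y -120, z 50 mm). The rack's leading end must rest against it.
- gate_hinge (a joint): Hinge carrying treadle and gate as one piece; axis along the chute's y at chute x -125, z 60 mm. 0 = gate up (shut); 0.20 rad = treadle fully down on its stop. From about 0.12 rad the whole gate is below the deck. A spring returns it to 0 when let go: about 4 N at the treadle's middle line starts it, about 8 N holds it fully down.
- treadle (a point): Flat aluminium bar parallel to the channel on its -x side, 30 mm outside the wall: 52 mm wide (x), 320 mm long (y -75 to +245 mm). This point: top face, lengthwise middle line, beside the gate; at rest at chute x -67, z 80 mm. Pressed anywhere along its length it sinks the gate: middle line 8 mm down at 0.14 rad; 12 mm at the stop, then sloping down towards the channel.
- gate (a point): Steel gate blade 6 mm thick, 72 mm wide, filling the channel. This point: middle of its top edge, at rest 15 mm above the deck (65 mm above the bench) at chute x +38, y 0. It sinks into the slit while the treadle is held down.
- rack_mid (a point): Centre of the knob rack's dark wood base block: 74 mm wide (x), 100 mm long (y, along the channel), 35 mm tall, about 0.3 kg; six light turned knobs fixed on it (to 57 mm above its underside, none within 12 mm of its ends). It stands on the deck upstream (+y) of the gate: block 50 to 85 mm above the bench. Against the end stop this point is at chute y -70 mm.
- sanding_block: Bystander, to be left alone: a cork sanding block lying flat, 65 x 110 x 34 mm, loose on the bench. Origin: centre of its underside as it stands.
- screw_jar: Bystander, to be left alone: a clear screw jar with a steel cap, 56 mm across, 75 mm tall, loose on the bench. Origin: centre of its underside as it stands.
- glue_bottle: Bystander, to be left alone: a white glue bottle, 52 mm across, 130 mm tall, loose on the bench. Origin: centre of its underside as it stands.
- tape_roll: Bystander, to be left alone: a bare roll of tape lying flat, 96 mm across, 25 mm tall, loose on the bench. Origin: centre of its underside as it stands.
- offcut: Bystander, to be left alone: a small offcut of light wood, 40 x 90 x 22 mm, loose on the bench. Origin: centre of its underside as it stands.
- loose_knob: Bystander, to be left alone: a single turned wooden knob, 36 mm across, 34 mm tall, standing before the chute's mouth, loose on the bench. Origin: centre of its underside as it stands.
- screwdriver: Bystander, to be left alone: a screwdriver with a black handle, 170 mm long, lying flat beyond the chute's end, loose on the bench. Origin: within its length, at its underside.

How it is judged:
On the way, in this order (a step that is already met when the one before it is completed fails the run):
1. a finger holds the treadle down and the gate is sunk while the rack is still upstream of it (value of joint gate_hinge above 0.115 rad and contact force between the fingers and gate_hinge above 0.3 N and y of rack_mid in the frame of chute above 0.053 m), for 0.2 s.
2. the rack is over the sunken gate, pushed by a finger while a finger holds the treadle down (value of joint gate_hinge above 0.115 rad and contact force between the fingers and gate_hinge above 0.3 N and contact force between the fingers and rack above 0.05 N and y of rack_mid in the frame of chute between -0.045 and 0.03 m), for 0.02 s.
At the end, for the whole second after the job is handed in: The rack stands flat on the deck within 8 mm of the end stop, at rest, and the gate is up behind it (hinge below 0.03 rad) (y of rack_mid in the frame of chute below -0.062 m and value of joint gate_hinge below 0.03 rad and linear speed of rack below 0.01 m/s and angle between rack_mid's own z axis and vertical below 0.05 rad and z of rack_mid in the frame of chute between 0.0635 and 0.0715 m); the robot touches nothing.
It fails at once if the rack is lifted more than 8 mm off the deck (z of rack_mid in the frame of chute above 0.0755 m).
It fails at once if the rack is tipped (angle between rack_mid's own z axis and vertical above 0.15 rad).
It fails at once if the rack presses on the gate (contact force between rack and gate_hinge above 2 N).
It fails at once if another thing on the bench is disturbed (moved over 15 mm) (distance of any of sanding_block, screw_jar, glue_bottle, tape_roll, offcut, loose_knob, screwdriver from where it was at the start of the episode above 0.015 m).
It also fails if it takes over 48 s, if anything falls off the work surface, if the arm or the gripper's body presses on something with over 40 N, if the wrist force passes 120 N, or if a joint passes its speed limit or range.

### The arm

A 6-joint arm with a two-finger parallel gripper is mounted at the origin on the work surface. World frame = base frame: x ahead of the robot, y to its left, z up, the work surface at z = 0. Lengths are in m, angles in rad, forces in N, time in s.
With the tool pointing down it reaches from about 0.375 to 0.925 m from the base axis. Payload 5.7 kg.
Tool frame: the origin (TCP) lies on the centre line of the jaws, within the pads' length; the fingertips stand 19 mm ahead of it and the grasp point (between the pads) is the TCP (env.tips_ahead is the distance from the TCP to the fingertips, in m); z points along the fingers, y is the direction in which the jaws open and shut (so a half turn about z gives the same grasp; the last joint's range is limited). The gripper opens to 85 mm and grips with 20 to 120 N. Pads are 22 mm wide; open, the fingers measure 114 mm over their backs; the gripper's body (76 mm by 85 mm) begins 54 mm behind the grasp point. The pads swing forward as they close: fully open they stand 13 mm farther back than shut.
Start: joints at [1.108, 0.359, 1.51, -0, 1.272, -0.115], TCP at [0.204, 0.564, 0.25] pointing down, gripper open.
Joint ranges: [-2.97, 2.97], [-1.01, 2.36], [0.21, 2.38], [-0.96, 4.11], [0.2, 2.71], [-2.98, 2.98]. Speed limits (rad/s): [2.39, 2.39, 3.14, 3.14, 3.14, 3.14].

### API

Orientations are given as a 3x3 rotation matrix whose columns are the frame's x, y, z axes.
In Python, from plant import env gives the robot as it stands.
- The arm moves only by the tool apply_moves, never from a script. Its argument "targets" is a list of rows, each an object with "offset": the shift along the tool's x, y, z in mm, a list of three; "delta_rot": the turn, a rotation vector about the tool's x, y, z in degrees, a list of three. In form: [{"offset": [x, y, z], "delta_rot": [wx, wy, wz]}, ...]. A call has 1 to 12 rows; each row is the pose to reach, as a shift and turn from the pose measured when the call began, along the tool's axes at that moment; what a row does not reach only later rows make up. A row lasts 1/8 s, in which the tool goes at most 62.5 mm and 10.7 degrees, less where a joint would pass 70% of its speed; a pose out of reach is approached as far as the arm can. A call with a gripper value outside its range is refused whole. "gripper" is the gripper command: -1 is shut, 1 is fully open, values between are in proportion, set as the call begins (left out, the last holds). The fingers move at their own pace and stop on an object; "newtons" is the grip in N (left out, the last holds). Time passes only in rows, so rows that repeat a pose let the fingers close. It gives the time, the measured TCP pose, the force and the opening at its end, in the units of the state.
- env.sense(): the state, without advancing time (a new reading comes with each control period).
- env.camera(name): name is "scene" or "side" or "wrist"; returns the picture (480x640x3 uint8, red, green, blue); there is no depth.
- env.get_calibration(name): a dict with "fx", "fy", "cx", "cy" (pixels), "dist_coeffs" ([k1, k2, p1, p2, k3] as OpenCV has them; the pictures are not rectified), "R" (3x3) and "t" (3): a world point X has camera coordinates R X + t. Camera axes: x right, y down, z forward; pixel columns grow to the right and rows downward; lengths in m; the calibration is good to about 2 mm. A picture is of the moment at which its call begins: read the wrist's pose just before it. get_calibration takes no time and is no camera call; for the wrist camera it gives the pose at the moment of the call.
- env.job_done(): hands the job in, once; it reports no verdict.
Trained networks look in the newest picture that a camera, given by its name, has taken for a name from the list of things; names that differ only in an ending like _2 or _b are one class to them, and where a whole thing is asked for, a point or a joint stands for the part that bears it (a point fixed in the world has none). Each returns a list of dicts, best first, with "p" (0 to 1); they miss things now and then, are a little off and sometimes report something else, mostly with a low value. They report only what shows in the picture. A call takes as long as a camera call.
- env.recognise(camera, thing): "rect" ([left, top, width, height] in pixels, round what is visible of it).
The state is a dict: "clock": time; "q": joint angles; "qd": joint speeds; "tau": joint torques, N m; "eef_pos": TCP position; "orientation": TCP orientation; "contact_force": force on the tool from outside, world axes, zero at the start; "torque": the same for the moment, N m; "grip_width": finger opening in m.
Only numpy, scipy, OpenCV 4.12 (cv2) and the standard library are available. Lean on these libraries where they do the work, as an engineer would, in place of code of your own. Each camera call takes 0.05 s, during which the arm holds its last target.

## Working session

There is one attempt and no reset: what is moved stays moved. The work goes in short steps, Python scripts to look and compute and a tool call to move; the robot and the scene stay as the last step left them, time stands still between calls to the robot, and variables do not carry over. Pictures are saved under pics/ and viewed, and the job is handed in when it is done.

Besides the shell and the picture viewer there is one more tool, called after "Call:" in YAML: its name, and indented under it one key for each argument. apply_moves: Moves the arm, as the interface text tells. Its arguments: {"type":"object","properties":{"targets":{"type":"array"},"gripper":{"type":"number"},"newtons":{"type":"number"}},"required":["targets"]}

```bash
ls; mkdir -p pics; python3 - <<'E'
from plant import env
import cv2
s=env.sense();print(s)
for c in("scene","side","wrist"):
    im=env.camera(c);cv2.imwrite(f"pics/{c}0.png",im[:,:,::-1])
    k=env.get_calibration(c);print(c,k)
    for t in("chute","gate","treadle","rack_mid"):
        print(t,env.recognise(c,t)[:2])
print(env.sense()["clock"],env.tips_ahead)
E
```

```text
pics
{'clock': 0.0, 'q': array([ 1.10789472e+00,  3.59502159e-01,  1.51143830e+00,  2.71408858e-05,
        1.27248076e+00, -1.15069086e-01]), 'qd': array([ 9.99303516e-05,  5.84336232e-04,  1.40893595e-03,  2.81392137e-03,
        1.46800038e-03, -6.35528798e-04]), 'tau': array([-2.94231377e-04, -5.27604532e+01, -2.78624046e+01,  2.19646026e-04,
        1.28915758e-02,  9.58696376e-06]), 'eef_pos': array([0.2042101 , 0.56349894, 0.249453  ]), 'orientation': array([[-9.40110903e-01,  3.40867694e-01, -8.39750657e-04],
       [ 3.40868647e-01,  9.40109529e-01, -1.62454316e-03],
       [ 2.35703314e-04, -1.81349541e-03, -9.99998328e-01]]), 'contact_force': array([-0.38638254, -0.32598289, -0.46323952]), 'torque': array([-0.02625325, -0.0081698 , -0.02560498]), 'grip_width': 0.08521414246927547}
scene {'fx': 590.6184860844241, 'fy': 590.6184860844241, 'cx': 321.26139864583047, 'cy': 245.65764166705964, 'dist_coeffs': array([0.06579516, 0.        , 0.        , 0.        , 0.        ]), 'R': array([[-0.54432212,  0.83880975,  0.01056599],
       [ 0.66276271,  0.43773444, -0.60756411],
   
[... 842 characters left out ...]
'rect': [207.6, 202.7, 167.4, 198.7], 'p': 0.71}, {'rect': [210.9, 215.2, 124.3, 155.3], 'p': 0.6}]
treadle [{'rect': [211.6, 215.1, 121.2, 152.0], 'p': 0.93}]
rack_mid [{'rect': [278.2, 233.1, 49.5, 52.3], 'p': 0.85}]
wrist {'fx': 379.3258853793182, 'fy': 379.3258853793182, 'cx': 327.3560784470799, 'cy': 238.9164971080198, 'dist_coeffs': array([0.01180939, 0.        , 0.        , 0.        , 0.        ]), 'R': array([[ 3.39958198e-01,  9.40440077e-01, -9.40762874e-04],
       [ 8.94444793e-01, -3.23022096e-01,  3.09233306e-01],
       [ 2.90511507e-01, -1.05967858e-01, -9.50985740e-01]]), 't': array([-0.59994531, -0.04096556,  0.38106688])}
chute []
gate []
treadle []
rack_mid []
0.75 0.019
```

View pics/scene0.png

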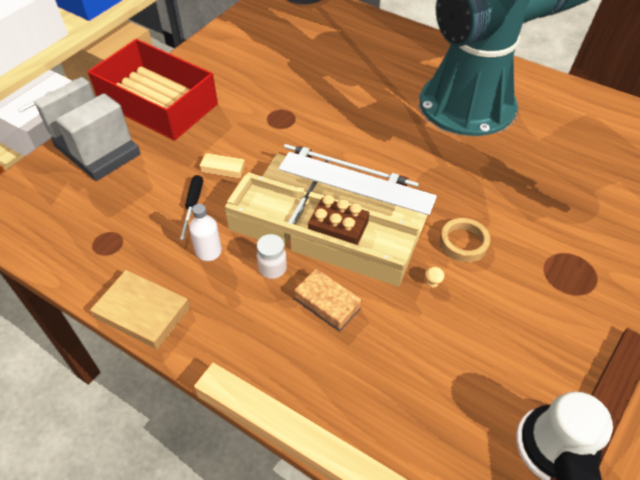

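View pics/side0.png

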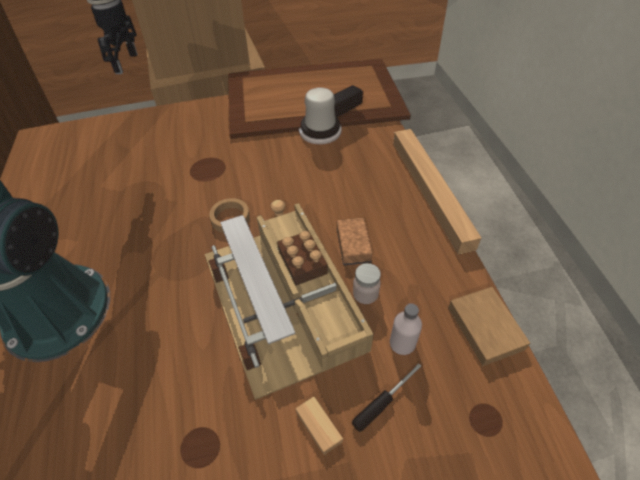

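```bash
python3 - <<'E'
import cv2
a=cv2.imread("pics/scene0.png")[130:310,210:460];cv2.imwrite("pics/sc.png",cv2.resize(a,None,fx=3.2,fy=3.2,interpolation=cv2.INTER_CUBIC))
a=cv2.imread("pics/side0.png")[190:410,190:400];cv2.imwrite("pics/si.png",cv2.resize(a,None,fx=2.7,fy=2.7,interpolation=cv2.INTER_CUBIC))
E
```

```text
(no output)
```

View pics/sc.png

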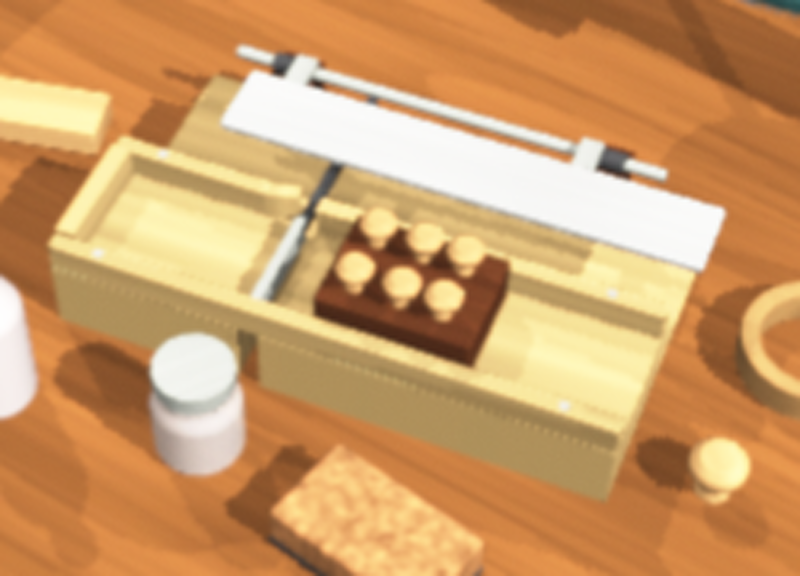

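View pics/si.png

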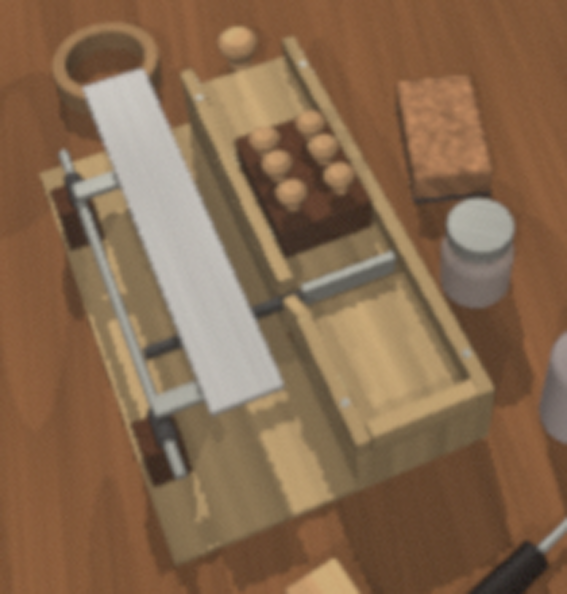

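```bash
cat > h.py <<'E'
import numpy as np, cv2
from plant import env
def proj(c,P):
    k=env.get_calibration(c);K=np.array([[k['fx'],0,k['cx']],[0,k['fy'],k['cy']],[0,0,1]])
    return cv2.projectPoints(np.asarray(P,float).reshape(-1,1,3),cv2.Rodrigues(k['R'])[0],k['t'],K,k['dist_coeffs'])[0].reshape(-1,2)
def W(p,P):
    c,s=np.cos(p[2]),np.sin(p[2]);P=np.asarray(P,float).reshape(-1,3)/1000
    return np.c_[p[0]+c*P[:,0]-s*P[:,1],p[1]+s*P[:,0]+c*P[:,1],P[:,2]]
E
cat > fit.py <<'E'
from h import *
from scipy.optimize import least_squares
T=[(-93,-75,80),(-41,-75,80),(-93,245,80),(-41,245,80)]
sc=T+[(89,235,72),(89,-132,75)]
sp=np.array([(258,70),(222,122),(724,210),(703,268),(617,440),(50,245)])/3.2+[210,130]
si=T+[(89,-132,75),(89,235,72)]
ip=np.array([(212,412),(283,385),(84,88),(140,70),(492,390),(288,38)])/2.7+[190,190]
def f(p): return np.r_[(proj("scene",W(p,sc))-sp).ravel(),(proj("side",W(p,si))-ip).ravel()]
best=min((least_squares(f,[.5,.1,a],loss='soft_l1') for a in np.arange(-3,3.1,1)),key=lambda r:r.cost)
p=best.x;print(p,np.degrees(p[2]),best.cost);print(f(p).reshape(-1,2).round(1))
np.save("chute.npy",p)
# rack fit
for y in (60,65,70,75,80,85,90): pass
def box(c,yr):
    return proj(c,W(p,[(38+a*37,yr+b*50,z) for z in(50,85) for a,b in((-1,-1),(1,-1),(1,1),(-1,1))]))
for c,o,z,n in(("scene",(210,130),3.2,"sc"),("side",(190,190),2.7,"si")):
    im=cv2.imread(f"pics/{n}.png")
    def L(P,col,closed=True): cv2.polylines(im,[((P-np.array(o))*z).astype(np.int32)],closed,col,1)
    L(proj(c,W(p,T)[[0,1,3,2]]),(255,0,0))
    L(proj(c,W(p,[(-2,235,50),(-2,-120,50),(78,-120,50),(78,235,50)])),(0,255,0))
    L(proj(c,W(p,[(89,235,72),(89,-132,72),(-13,-132,72),(-13,235,72)])),(0,255,255))
    L(proj(c,W(p,[(2,0,65),(74,0,65)])),(255,0,255))
    b=box(c,85);L(b[4:],(0,0,255));L(b[:4],(0,128,255))
    cv2.imwrite(f"pics/{n}_fit.png",im)
E
python3 fit.py
```

```text
[ 0.52677381 -0.12797703  0.18634738] 10.676918671013564 13.074375424897417
[[-1.8 -0.6]
 [-0.9 -0.5]
 [-0.  -0.5]
 [-0.8 -0.2]
 [ 0.3 -2.7]
 [-1.5 -1.6]
 [-1.1 -0.7]
 [-0.4 -1.2]
 [-1.1 -1.4]
 [ 0.5 -1.9]
 [ 0.5 -2.3]
 [ 1.4 -1.9]]
```

View pics/sc_fit.png

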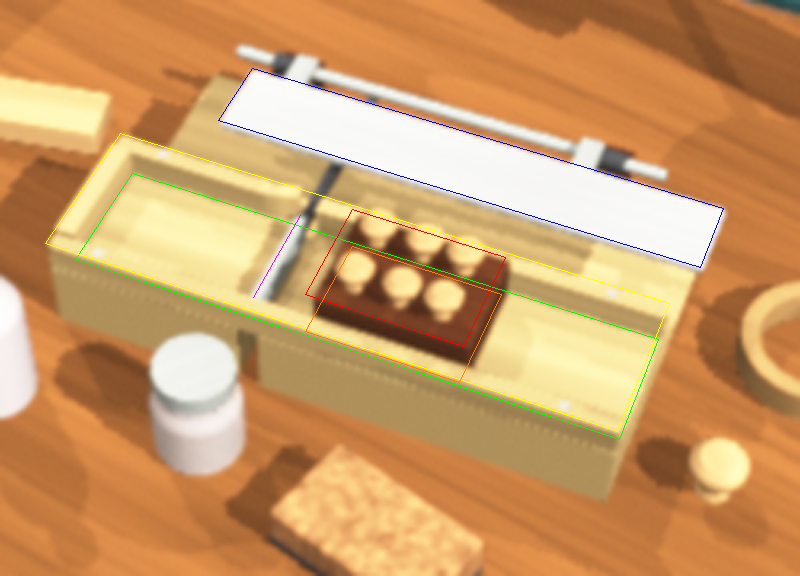

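View pics/si_fit.png

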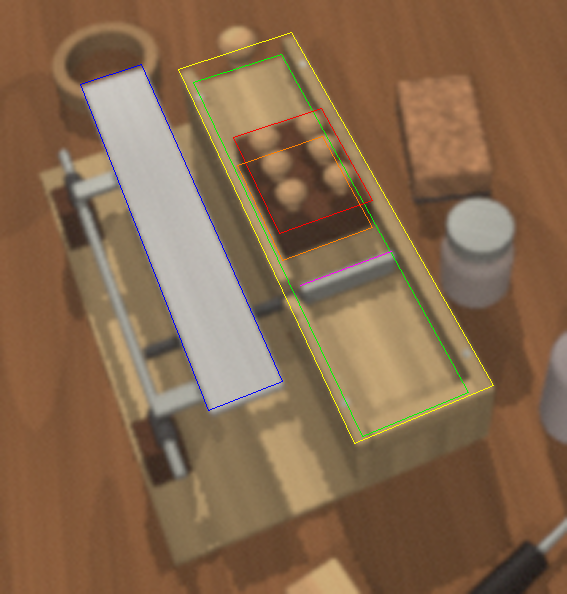

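Call:
apply_moves:
  targets:
    - {"offset": [-44,-40,0],"delta_rot": [0,0,6]}
    - {"offset": [-89,-80,0],"delta_rot": [0,0,12]}
    - {"offset": [-133,-120,0],"delta_rot": [0,0,18]}
    - {"offset": [-178,-160,0],"delta_rot": [0,0,24]}
    - {"offset": [-222,-200,0],"delta_rot": [0,0,30]}
    - {"offset": [-266,-240,0],"delta_rot": [0,0,36]}
    - {"offset": [-311,-280,0],"delta_rot": [0,0,42]}
    - {"offset": [-355,-320,0],"delta_rot": [0,0,48]}
    - {"offset": [-400,-360,0],"delta_rot": [0,0,54]}
    - {"offset": [-444,-399,0],"delta_rot": [0,0,59.4]}
    - {"offset": [-444,-399,0],"delta_rot": [0,0,59.4]}
    - {"offset": [-444,-399,0],"delta_rot": [0,0,59.4]}
  gripper: 1

```text
clock: 2.25
eef_pos: [0.4855, 0.0377, 0.2501]
orientation: [[-0.185, 0.983, -0.001], [0.983, 0.185, 0.0], [0.001, -0.001, -1.0]]
contact_force: [0.3, 0.8, 0.2]
grip_width: 0.085
```

```bash
cat >> h.py <<'E'
def st():
    p=np.load("chute.npy");s=env.sense();c,n=np.cos(p[2]),np.sin(p[2]);A=np.array([[c,n,0],[-n,c,0],[0,0,1]])
    print("t",round(s['clock'],2),"tcp chute mm",(A@(s['eef_pos']-[p[0],p[1],0])*1000).round(1),"\nR",(A@s['orientation']).round(3).tolist(),"\nF chute",(A@s['contact_force']).round(2),"w",s['grip_width'])
E
cat > look.py <<'E'
from h import *
import sys
p=np.load("chute.npy")
n=sys.argv[1];st();im=env.camera("wrist")[:,:,::-1].copy();
cv2.imwrite(f"pics/{n}_raw.png",im)
cv2.polylines(im,[proj("wrist",W(p,[(-93,-75,80),(-41,-75,80),(-41,245,80),(-93,245,80)])).astype(np.int32)],True,(255,0,0),1)
cv2.polylines(im,[proj("wrist",W(p,[(-2,235,50),(-2,-120,50),(78,-120,50),(78,235,50)])).astype(np.int32)],True,(0,255,0),1)
cv2.polylines(im,[proj("wrist",W(p,[(1,135,85),(75,135,85),(75,35,85),(1,35,85)])).astype(np.int32)],True,(0,0,255),1)
cv2.imwrite(f"pics/{n}.png",im)
E
python3 look.py w1
```

```text
t 2.25 tcp chute mm [ -9.9 170.4 250.1] 
R [[0.001, 1.0, -0.001], [1.0, -0.001, 0.001], [0.001, -0.001, -1.0]] 
F chute [0.48 0.7  0.19] w 0.08503059125371841
```

View pics/w1.png

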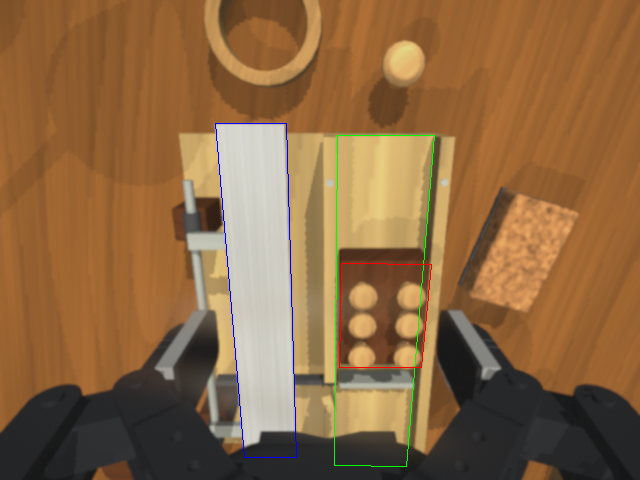

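Call:
apply_moves:
  targets:
    - {"offset": [0,0,45],"delta_rot": [2,0,0]}
    - {"offset": [0,0,90],"delta_rot": [4,0,0]}
    - {"offset": [0,0,120],"delta_rot": [5,0,0]}
    - {"offset": [0,0,135],"delta_rot": [5,0,0]}
    - {"offset": [0,0,135],"delta_rot": [5,0,0]}
    - {"offset": [0,0,135],"delta_rot": [5,0,0]}

```text
clock: 3.05
eef_pos: [0.4856, 0.0387, 0.1163]
orientation: [[-0.187, 0.979, -0.085], [0.982, 0.186, -0.016], [0.0, -0.086, -0.996]]
contact_force: [-0.3, 0.8, 0.4]
grip_width: 0.0854
```

```bash
python3 look.py w2; python3 - <<'E'
from h import *
cv2.imwrite("pics/side2.png",cv2.resize(env.camera("side")[190:410,190:400,::-1],None,fx=2.7,fy=2.7))
E
```

```text
t 3.05 tcp chute mm [ -9.5 171.4 116.3] 
R [[-0.001, 0.996, -0.086], [1.0, 0.001, 0.0], [0.0, -0.086, -0.996]] 
F chute [-0.14  0.81  0.4 ] w 0.08540649589115692
```

View pics/w2.png

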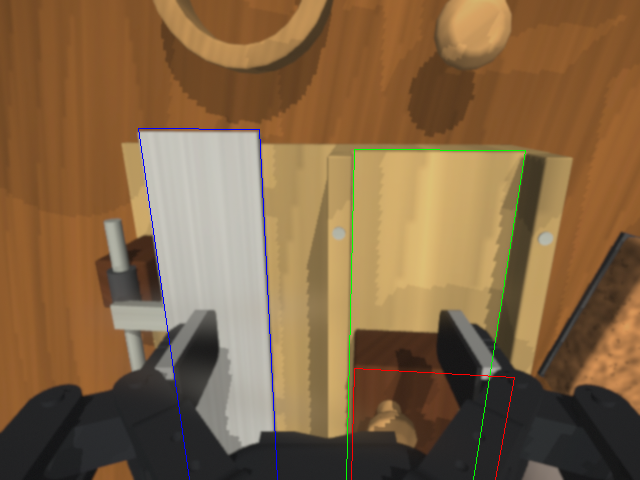

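View pics/side2.png

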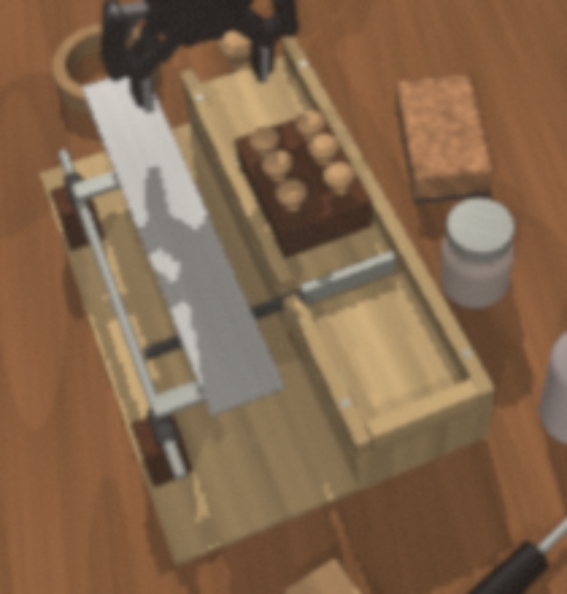

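Call:
apply_moves:
  targets:
    - {"offset": [0,1,10],"delta_rot": [0,0,0]}
    - {"offset": [0,1.5,18],"delta_rot": [0,0,0]}
    - {"offset": [0,1.5,18],"delta_rot": [0,0,0]}
    - {"offset": [0,2,22],"delta_rot": [0,0,0]}
    - {"offset": [0,2,25],"delta_rot": [0,0,0]}
    - {"offset": [0,2,25],"delta_rot": [0,0,0]}

```text
clock: 3.9
eef_pos: [0.4855, 0.0384, 0.0911]
orientation: [[-0.186, 0.979, -0.085], [0.983, 0.185, -0.016], [0.0, -0.086, -0.996]]
contact_force: [-0.4, 0.8, 0.3]
grip_width: 0.0854
```

```bash
python3 -c "
from h import *
st()"
```

```text
t 3.9 tcp chute mm [ -9.7 171.1  91.1] 
R [[-0.001, 0.996, -0.086], [1.0, 0.001, 0.0], [0.0, -0.086, -0.996]] 
F chute [-0.2   0.85  0.33] w 0.08543802549534849
```

Call:
apply_moves:
  targets:
    - {"offset": [0,0.5,5],"delta_rot": [0,0,0]}
    - {"offset": [0,1,9],"delta_rot": [0,0,0]}
    - {"offset": [0,1,12],"delta_rot": [0,0,0]}
    - {"offset": [0,1,12],"delta_rot": [0,0,0]}

```text
clock: 4.4
eef_pos: [0.4863, 0.0385, 0.0792]
orientation: [[-0.186, 0.979, -0.083], [0.983, 0.185, -0.016], [0.0, -0.085, -0.996]]
contact_force: [2.4, 1.1, 4.7]
grip_width: 0.0855
```

```bash
python3 -c "
from h import *
st()"
```

```text
t 4.4 tcp chute mm [ -8.9 171.1  79.2] 
R [[-0.001, 0.996, -0.085], [1.0, 0.001, 0.0], [0.0, -0.085, -0.996]] 
F chute [2.54 0.61 4.75] w 0.08549821135018809
```

Call:
apply_moves:
  targets:
    - {"offset": [0,0,3],"delta_rot": [0,0,0]}
    - {"offset": [0,0.5,6],"delta_rot": [0,0,0]}
    - {"offset": [0,0.5,9],"delta_rot": [0,0,0]}
    - {"offset": [0,0.5,9],"delta_rot": [0,0,0]}
    - {"offset": [0,0.5,9],"delta_rot": [0,0,0]}

```text
clock: 5.03
eef_pos: [0.4878, 0.0388, 0.071]
orientation: [[-0.185, 0.979, -0.08], [0.983, 0.185, -0.015], [-0.0, -0.081, -0.997]]
contact_force: [3.5, 2.7, 6.6]
grip_width: 0.0856
```

```bash
python3 look.py w3; python3 - <<'E'
from h import *
cv2.imwrite("pics/side3.png",cv2.resize(env.camera("side")[190:410,190:400,::-1],None,fx=2.7,fy=2.7))
cv2.imwrite("pics/scene3.png",cv2.resize(env.camera("scene")[130:310,210:460,::-1],None,fx=3.2,fy=3.2))
E
```

```text
t 5.03 tcp chute mm [ -7.4 171.1  71. ] 
R [[-0.0, 0.997, -0.081], [1.0, 0.0, -0.0], [-0.0, -0.081, -0.997]] 
F chute [3.9  2.   6.61] w 0.08555303218090617
```

View pics/w3_raw.png

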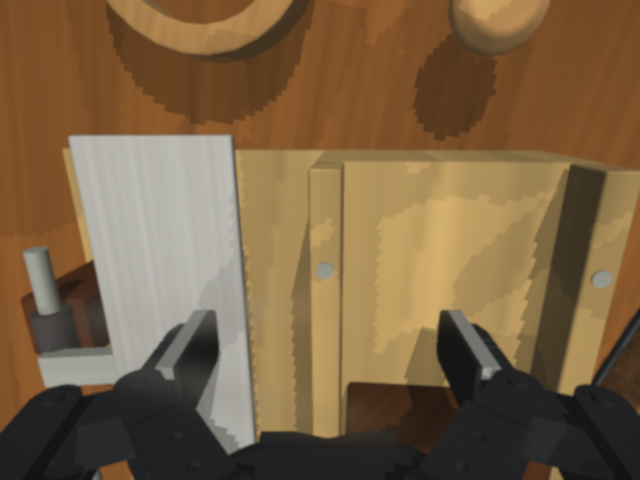

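View pics/side3.png

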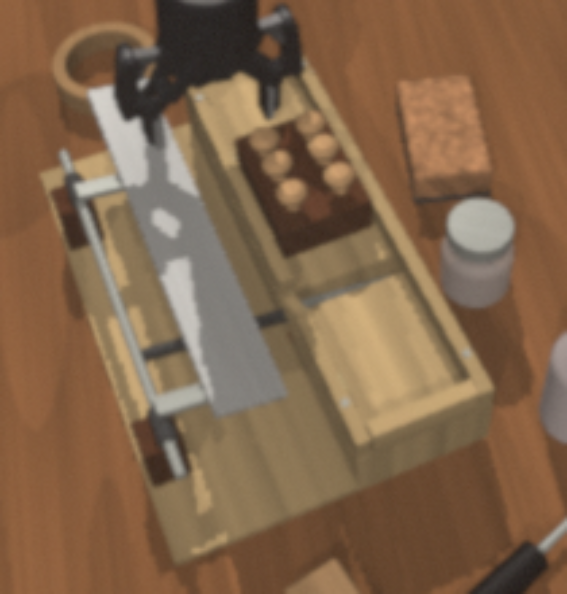

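View pics/scene3.png

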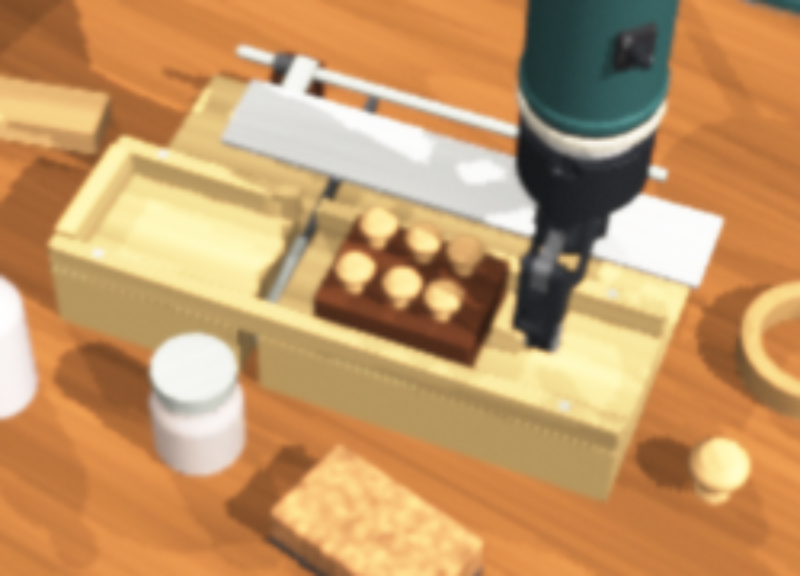

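Call:
apply_moves:
  targets:
    - {"offset": [0,-1,1.5],"delta_rot": [0.3,0,0]}
    - {"offset": [0,-1,2.5],"delta_rot": [0.3,0,0]}
    - {"offset": [-6,-1,2.5],"delta_rot": [0.3,0,0]}
    - {"offset": [-12,-1,2.5],"delta_rot": [0.3,0,0]}
    - {"offset": [-17,-1,2.5],"delta_rot": [0.3,0,0]}
    - {"offset": [-22,-1,2.5],"delta_rot": [0.3,0,0]}
    - {"offset": [-26,-1,2.5],"delta_rot": [0.3,0,0]}
    - {"offset": [-30,-1,2.5],"delta_rot": [0.3,0,0]}
    - {"offset": [-35,-1,2.5],"delta_rot": [0.3,0,0]}
    - {"offset": [-40,-1,2.5],"delta_rot": [0.3,0,0]}

```text
clock: 6.42
eef_pos: [0.4934, 0.0009, 0.069]
orientation: [[-0.184, 0.979, -0.086], [0.983, 0.184, -0.013], [0.003, -0.087, -0.996]]
contact_force: [-0.6, 8.8, 8.8]
grip_width: 0.0856
```

```bash
python3 look.py w4; python3 - <<'E'
from h import *
cv2.imwrite("pics/side4.png",cv2.resize(env.camera("side")[190:410,190:400,::-1],None,fx=2.7,fy=2.7))
cv2.imwrite("pics/scene4.png",cv2.resize(env.camera("scene")[130:310,210:460,::-1],None,fx=3.2,fy=3.2))
E
```

```text
t 6.42 tcp chute mm [ -9.  132.8  69. ] 
R [[0.001, 0.996, -0.087], [1.0, -0.001, 0.003], [0.003, -0.087, -0.996]] 
F chute [1.09 8.8  8.76] w 0.0855633799418883
```

View pics/side4.png

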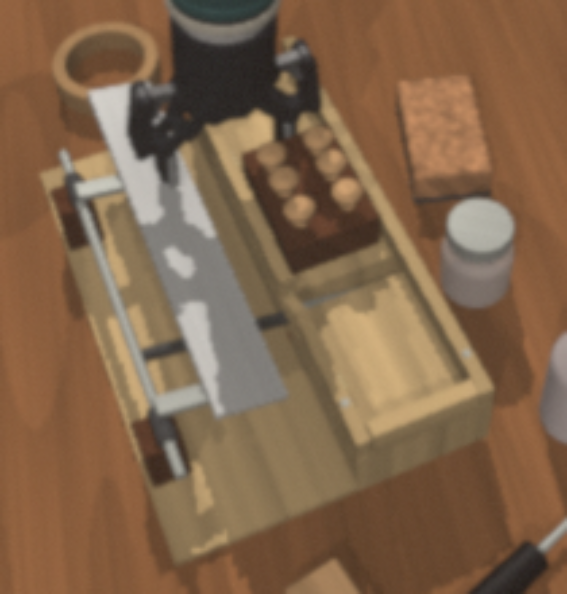

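View pics/scene4.png

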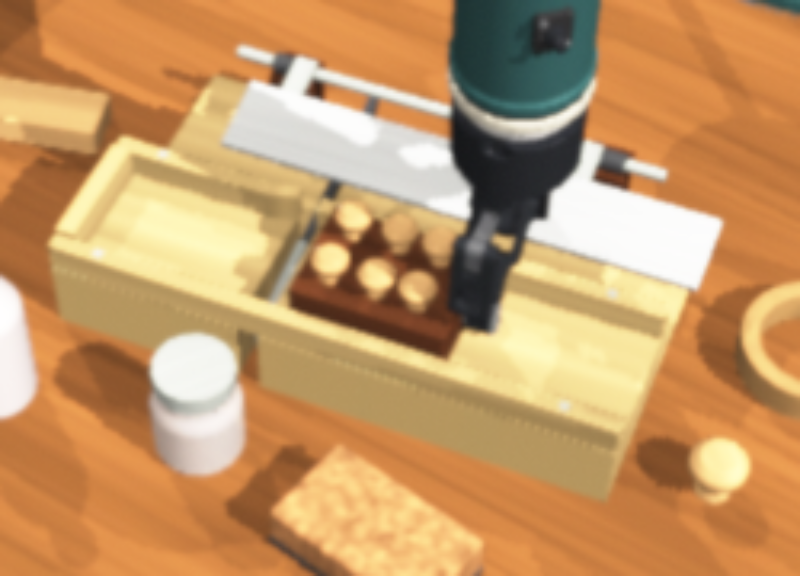

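Call:
apply_moves:
  targets:
    - {"offset": [-6,0,0.7],"delta_rot": [0,0,0]}
    - {"offset": [-11,0,0.7],"delta_rot": [0,0,0]}
    - {"offset": [-16,0,0.7],"delta_rot": [0,0,0]}
    - {"offset": [-21,0,0.7],"delta_rot": [0,0,0]}
    - {"offset": [-26,0,0.7],"delta_rot": [0,0,0]}
    - {"offset": [-31,0,0.7],"delta_rot": [0,0,0]}
    - {"offset": [-36,0,0.7],"delta_rot": [0,0,0]}
    - {"offset": [-41,0,0.7],"delta_rot": [0,0,0]}
    - {"offset": [-46,0,0.7],"delta_rot": [0,0,0]}
    - {"offset": [-51,0,0.7],"delta_rot": [0,0,0]}
    - {"offset": [-56,0,0.7],"delta_rot": [0,0,0]}

```text
clock: 7.95
eef_pos: [0.5031, -0.0523, 0.069]
orientation: [[-0.183, 0.979, -0.087], [0.983, 0.183, -0.01], [0.006, -0.087, -0.996]]
contact_force: [-1.2, 13.6, 14.0]
grip_width: 0.0852
```

```bash
python3 look.py w5; python3 - <<'E'
from h import *
cv2.imwrite("pics/side5.png",cv2.resize(env.camera("side")[190:410,190:400,::-1],None,fx=2.7,fy=2.7))
E
```

```text
t 7.95 tcp chute mm [-9.3 78.8 69. ] 
R [[0.002, 0.996, -0.087], [1.0, -0.002, 0.006], [0.006, -0.087, -0.996]] 
F chute [ 1.3  13.58 13.98] w 0.08519269372048752
```

View pics/side5.png

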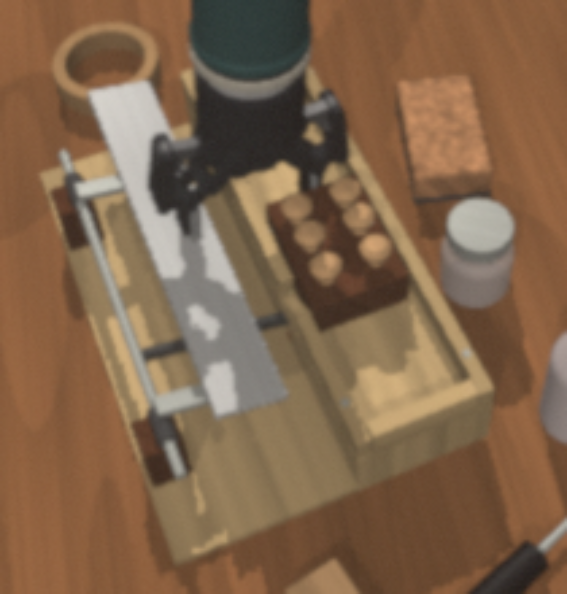

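Call:
apply_moves:
  targets:
    - {"offset": [-6,0,0],"delta_rot": [0,0,0]}
    - {"offset": [-11,0,0],"delta_rot": [0,0,0]}
    - {"offset": [-16,0,0],"delta_rot": [0,0,0]}
    - {"offset": [-21,0,0],"delta_rot": [0,0,0]}
    - {"offset": [-26,0,0],"delta_rot": [0,0,0]}
    - {"offset": [-31,0,0],"delta_rot": [0,0,0]}
    - {"offset": [-36,0,0],"delta_rot": [0,0,0]}
    - {"offset": [-41,0,0],"delta_rot": [0,0,0]}
    - {"offset": [-46,0,0],"delta_rot": [0,0,0]}
    - {"offset": [-51,0,0],"delta_rot": [0,0,0]}
    - {"offset": [-56,0,0],"delta_rot": [0,0,0]}
    - {"offset": [-61,0,0],"delta_rot": [0,0,0]}

```text
clock: 9.55
eef_pos: [0.5132, -0.1105, 0.069]
orientation: [[-0.182, 0.979, -0.089], [0.983, 0.182, -0.007], [0.009, -0.089, -0.996]]
contact_force: [-0.1, 10.6, 10.6]
grip_width: 0.0855
```

```bash
python3 look.py w6; python3 - <<'E'
from h import *
cv2.imwrite("pics/side6.png",cv2.resize(env.camera("side")[190:410,190:400,::-1],None,fx=2.7,fy=2.7))
E
```

```text
t 9.55 tcp chute mm [-10.2  19.7  69. ] 
R [[0.004, 0.996, -0.088], [1.0, -0.003, 0.009], [0.009, -0.089, -0.996]] 
F chute [ 1.9  10.39 10.56] w 0.0854596985062966
```

View pics/side6.png

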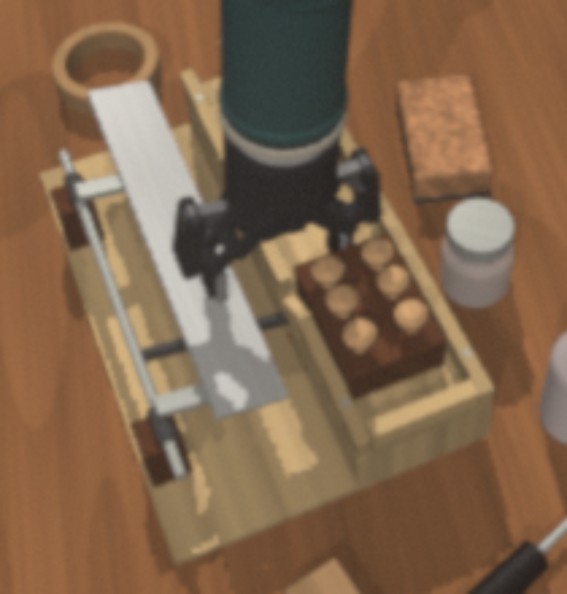

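Call:
apply_moves:
  targets:
    - {"offset": [-6,0,0.2],"delta_rot": [0,0,0]}
    - {"offset": [-11,0,0.2],"delta_rot": [0,0,0]}
    - {"offset": [-16,0,0.2],"delta_rot": [0,0,0]}
    - {"offset": [-20,0,0.2],"delta_rot": [0,0,0]}
    - {"offset": [-24,0,0.2],"delta_rot": [0,0,0]}
    - {"offset": [-27,0,0.2],"delta_rot": [0,0,0]}

```text
clock: 10.4
eef_pos: [0.5173, -0.1351, 0.069]
orientation: [[-0.18, 0.979, -0.09], [0.984, 0.181, -0.004], [0.013, -0.089, -0.996]]
contact_force: [-0.3, 13.4, 11.7]
grip_width: 0.0856
```

```bash
python3 look.py w7; python3 - <<'E'
from h import *
cv2.imwrite("pics/side7.png",cv2.resize(env.camera("side")[190:410,190:400,::-1],None,fx=2.7,fy=2.7))
E
```

```text
t 10.4 tcp chute mm [-10.7  -5.3  69. ] 
R [[0.005, 0.996, -0.089], [1.0, -0.004, 0.013], [0.013, -0.089, -0.996]] 
F chute [ 2.2  13.27 11.66] w 0.08557263580402372
```

View pics/side7.png

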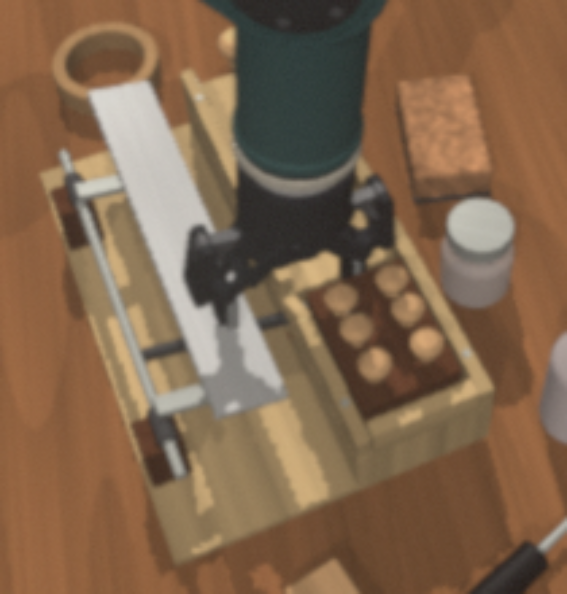

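Call:
apply_moves:
  targets:
    - {"offset": [-3,0,0.1],"delta_rot": [0,0,0]}
    - {"offset": [-5,0,0.1],"delta_rot": [0,0,0]}
    - {"offset": [-7,0,0.1],"delta_rot": [0,0,0]}
    - {"offset": [-7,0,0.1],"delta_rot": [0,0,0]}

```text
clock: 11.0
eef_pos: [0.5179, -0.1392, 0.0691]
orientation: [[-0.18, 0.979, -0.091], [0.984, 0.18, 0.001], [0.017, -0.09, -0.996]]
contact_force: [1.8, 13.9, 9.2]
grip_width: 0.0855
```

```bash
python3 -c "
from h import *
st()"
```

```text
t 11.0 tcp chute mm [-10.8  -9.3  69.1] 
R [[0.006, 0.996, -0.09], [1.0, -0.004, 0.018], [0.017, -0.09, -0.996]] 
F chute [ 4.36 13.36  9.2 ] w 0.08548592672622021
```

Call:
apply_moves:
  targets:
    - {"offset": [-5,0,0.2],"delta_rot": [0,0,0]}
    - {"offset": [-7,0,0.2],"delta_rot": [0,0,0]}
    - {"offset": [-7,0,0.2],"delta_rot": [0,0,0]}

```text
clock: 11.38
eef_pos: [0.5178, -0.1393, 0.0693]
orientation: [[-0.179, 0.979, -0.094], [0.984, 0.18, 0.011], [0.028, -0.09, -0.996]]
contact_force: [3.5, 28.2, 14.6]
grip_width: 0.0852
```

```bash
python3 look.py w8; python3 - <<'E'
from h import *
cv2.imwrite("pics/side8.png",cv2.resize(env.camera("side")[190:410,190:400,::-1],None,fx=2.7,fy=2.7))
cv2.imwrite("pics/scene8.png",cv2.resize(env.camera("scene")[130:310,210:460,::-1],None,fx=3.2,fy=3.2))
E
```

```text
t 11.38 tcp chute mm [-10.9  -9.4  69.3] 
R [[0.007, 0.996, -0.09], [1.0, -0.004, 0.028], [0.028, -0.09, -0.996]] 
F chute [ 8.7  27.03 14.64] w 0.08523890572374841
```

View pics/side8.png

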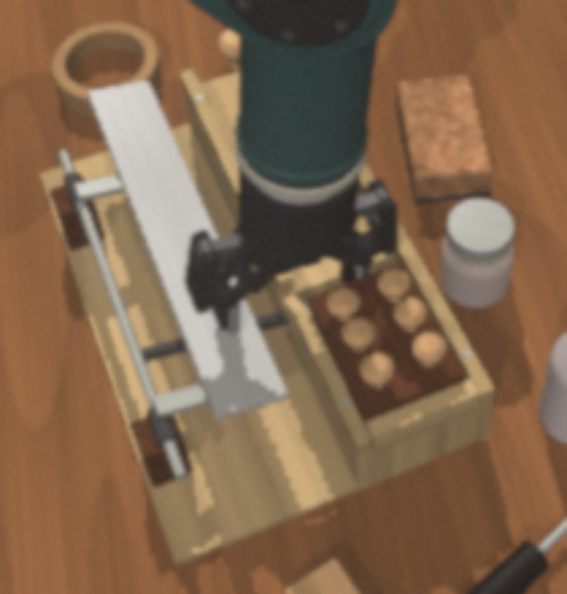

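View pics/scene8.png

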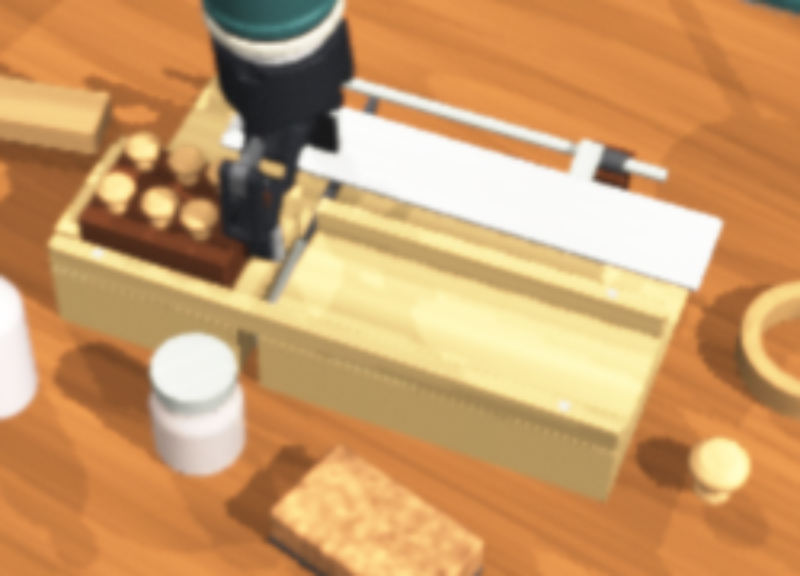

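Call:
apply_moves:
  targets:
    - {"offset": [0,0,0],"delta_rot": [0,0,0]}
    - {"offset": [4,0,0],"delta_rot": [0,0,0]}
    - {"offset": [8,0,0],"delta_rot": [0,0,0]}
    - {"offset": [10,0,0],"delta_rot": [0,0,0]}
    - {"offset": [10,0,-2],"delta_rot": [0,0,0]}
    - {"offset": [10,0,-5],"delta_rot": [0,0,0]}
    - {"offset": [10,-1,-8],"delta_rot": [0,0,0]}
    - {"offset": [10,-1,-11],"delta_rot": [0,0,0]}
    - {"offset": [10,-1,-14],"delta_rot": [0,0,0]}
    - {"offset": [10,-2,-20],"delta_rot": [0,0,0]}
    - {"offset": [10,-4,-40],"delta_rot": [0,0,0]}
    - {"offset": [10,-6,-70],"delta_rot": [0,0,0]}

```text
clock: 13.02
eef_pos: [0.5156, -0.1305, 0.1395]
orientation: [[-0.179, 0.979, -0.097], [0.983, 0.181, 0.012], [0.029, -0.093, -0.995]]
contact_force: [0.1, 0.2, -0.2]
grip_width: 0.0854
```

Call:
apply_moves:
  targets:
    - {"offset": [40,-3,-40],"delta_rot": [0,0,0]}
    - {"offset": [60,-6,-80],"delta_rot": [0,0,0]}
    - {"offset": [80,-8,-110],"delta_rot": [0,0,0]}
    - {"offset": [80,-8,-110],"delta_rot": [0,0,0]}
    - {"offset": [80,-8,-110],"delta_rot": [0,0,0]}

```text
clock: 13.65
eef_pos: [0.5036, -0.0545, 0.2514]
orientation: [[-0.179, 0.979, -0.098], [0.983, 0.181, 0.012], [0.03, -0.094, -0.995]]
contact_force: [0.1, 0.8, -0.2]
grip_width: 0.0855
```

```bash
python3 look.py w9; python3 - <<'E'
from h import *
p=np.load("chute.npy")
for c,o,z in(("scene",(210,130,250,180),3.2),("side",(190,190,210,220),2.7)):
    im=env.camera(c)[:,:,::-1]
    im=cv2.resize(im[o[1]:o[1]+o[3],o[0]:o[0]+o[2]],None,fx=z,fy=z)
    q=proj(c,W(p,[(1,-20,85),(75,-20,85),(75,-120,85),(1,-120,85)]))
    cv2.polylines(im,[((q-np.array(o[:2]))*z).astype(np.int32)],True,(0,0,255),1)
    cv2.imwrite(f"pics/{c}9.png",im)
E
```

```text
t 13.65 tcp chute mm [ -9.2  76.5 251.4] 
R [[0.006, 0.996, -0.094], [1.0, -0.004, 0.03], [0.03, -0.094, -0.995]] 
F chute [ 0.28  0.8  -0.21] w 0.08554689792230286
```

View pics/side9.png

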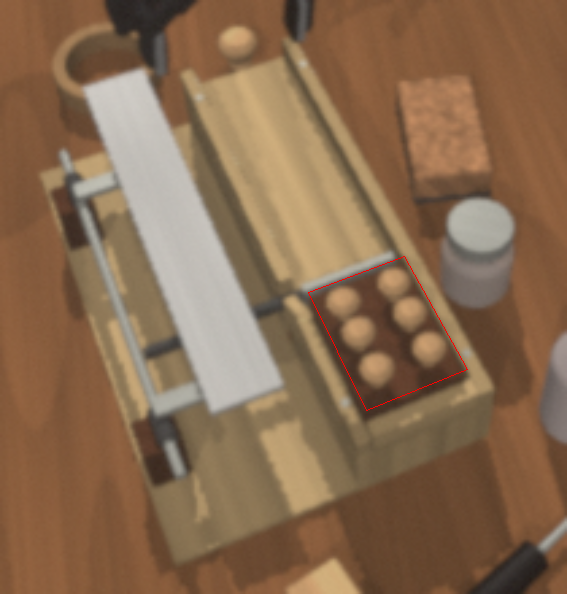

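View pics/scene9.png

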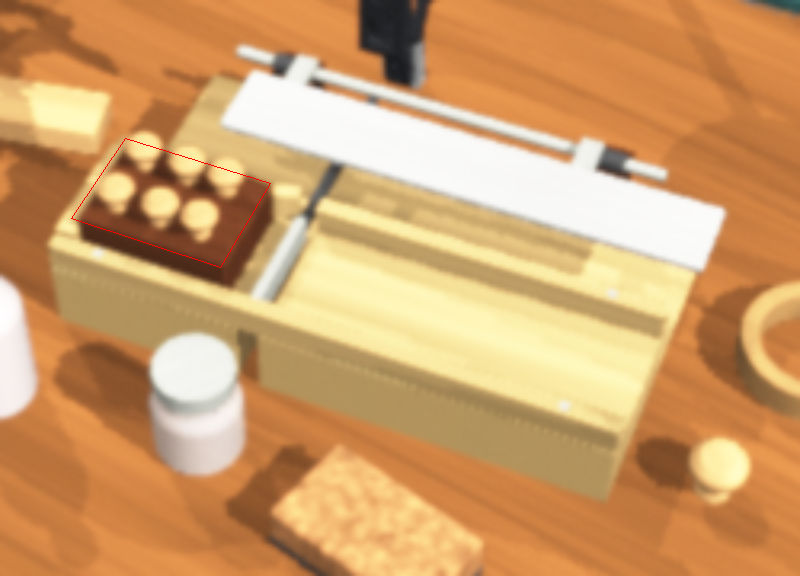

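View pics/w9_raw.png

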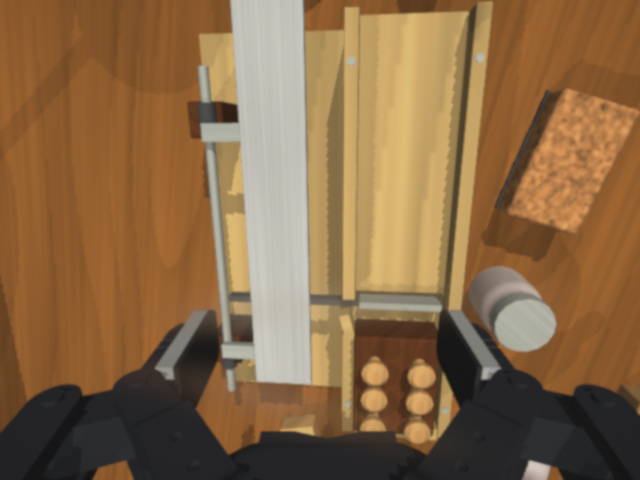

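The rack lies against the end stop and matches the predicted outline to within 2–3 mm. The gate is up behind it, the treadle is back at its rest position, the bystanders have not moved, and the gripper is clear. I'm handing the job in.

```bash
python3 -c "
from plant import env
print(env.job_done())"
```

```text
the job is handed in; nothing more can be done
None
```

The rack is against the end stop with the gate shut behind it, and I handed the job in at about 13.7 s of the 48 s allowed. No verdict was reported.

- **What I did:** I pressed the treadle down with one finger of the open gripper, tilted 5°. I held it there and pushed the rack with the other finger over the sunken gate. When the rack hit the stop, the push force rose from about 13 N to 27 N with no further movement. I then backed off a little before lifting, so the gate came up clear of the finger.
- **Last checks:**
  - The rack's outline matched its predicted position against the stop to within about 2–3 mm. It looked flat.
  - The gate showed up behind the rack and the treadle was back at its rest position.
  - The bystanders in the last views had not visibly moved. The bottle, offcut and screwdriver were mostly or entirely out of those views.
  - The wrist force was near zero, with the gripper about 0.25 m up.
- **Not as expected:** The open fingertips stand about 13 mm farther back than the 19 mm given. I found the treadle contact by force instead.
- **Not measured directly:** I had no reading of the hinge angle or of the contact force between rack and gate. I estimated the angle at about 0.19 rad from the press depth, and the pictures showed the gate sunk during the push.

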